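# Hold the mallet handle over the eye of its head for gluing

## Task

Take the flat-sided mallet handle out of the drying block, lift it over the clamped panel without touching panel or clamps, and hold it upright with its tenon centred over the eye of the mallet head in the vice, turned to fit the eye and hovering about 15 mm above it, so that I can brush on the glue. Do not touch the head or the vice with anything, and leave the two round turned handles standing in the block. Finish while holding it still there: do not insert it or let go.

Things in the scene. Friction and masses are not known exactly. Their poses are not given: they have to be found in the camera images.
- handle: Mallet handle, plain pale wood, about 80 g, upright in one of the block's three slots. Origin: centre of the tenon's foot (lower end), 10 mm above the bench; z up. Tenon z 0 to 35 mm: 22 (x) by 14 (y) mm. Above its shoulder, z 35 to 160 mm, a straight flat-sided bar, 30 (x) by 20 (y) mm: grasp it across y near the top; a half turn about z makes no difference.
- foot (a point): Centre of the tenon's foot: the handle's origin, with the handle's axes.
- block: Drying block of brown wood, fixed, 220 (x) by 70 (y) by 45 mm high, origin centre of its underside. It stands on the left or the right of the panel. Three slots along its x at -70, 0 and +70 mm, each 25 (x) by 17 (y) mm and 38 mm deep, hold the mallet handle (its axes parallel to the block's) and the two turned handles.
- turned_a: Round turned tool handle with a brass ferrule, up to 32 mm thick, 140 mm long, loose, upright in a slot of the block; origin centre of its foot, 10 mm above the bench; its top stands 150 mm above the bench. To be left alone.
- turned_b: Round turned tool handle with a brass ferrule, up to 34 mm thick, 120 mm long, loose, upright in a slot of the block; origin centre of its foot, 10 mm above the bench; its top stands 130 mm above the bench. To be left alone.
- panel: Wooden panel on edge in two steel bar clamps, fixed, between block and vice: the obstacle. Origin on the bench under the panel's centre. Panel 300 mm long (x), 20 mm thick, its top edge 109 mm above the bench; the clamps, at x -90 and +90 mm, reach 67 mm to either side in y and are lower than the panel.
- vise: Steel machine vice, fixed, on the other side of the panel from the block. Origin centre of its underside. Base 130 (x) by 160 (y) by 20 mm; jaws 100 mm wide reaching 60 mm above the bench; screw and cross bar on its -y side out to 105 mm, at 34 mm height. It grips the mallet head.
- eye (a point): Centre of the mouth of the mallet head's eye, in the middle of the head's top face, 78 mm above the bench. The head: a brown wooden block, 115 (x) by 56 (y) by 58 mm, fixed in the vice jaws. The eye: a rectangular through hole, 25 mm along x by 17 mm along y; z is up. The handle's x axis goes along the eye's x (either way round).

How it is judged:
By the outcome, as a careful person would: the job done as asked, in the order asked, and still so for the second after the job is handed in, while the arm keeps its last pose, push and grip.
It also fails if it takes over 42 s, if anything falls off the work surface, if the arm or the gripper's body presses on something with over 40 N, if the wrist force passes 120 N, or if a joint passes its speed limit or range.

## Robot

A 7-joint arm with a two-finger parallel gripper is mounted at the origin on the work surface. World frame = base frame: x ahead of the robot, y to its left, z up, the work surface at z = 0. Lengths are in mm, angles in rad, forces in N, time in s.
With the tool pointing down it reaches from about 350 to 900 mm from the base axis. Payload 8.1 kg.
Tool frame: the origin (TCP) lies at the centre of the arm's flange, where the gripper is bolted on; the fingertips stand 173 mm ahead of it and the grasp point (between the pads) lies 155 mm ahead of it (ctrl.grasp_offset is the distance from the TCP to the grasp point, in mm); z points along the fingers, y is the line along which they close (so a half turn about z gives the same grasp; the last joint's range is limited). The gripper opens to 85 mm and grips with 20 to 120 N. Pads are 22 mm wide; open, the fingers measure 114 mm over their backs; the gripper's body (76 mm by 85 mm) begins 54 mm behind the grasp point. The pads swing forward as they close: fully open they stand 13 mm farther back than shut.
Start: joints at [-1.339, 0.434, 0.025, 1.573, -0.012, 1.134, -0.075], TCP at [205.386, 590.296, 404.723] pointing down, gripper open.
Joint ranges: [-2.62, 2.62], [-0.44, 2.09], [-1.27, 1.32], [0.08, 2.57], [-1.32, 4.46], [0.12, 2], [-2.74, 2.74]. Speed limits (rad/s): [2.22, 2.22, 3.01, 3.01, 3.14, 3.14, 3.14].

## Interface

Orientations are given as a unit quaternion [w, x, y, z].
In Python, from bench import ctrl gives the robot as it stands.
- The arm moves only by the tool jog_arm, never from a script. Its argument "series" is a list of rows, each an object of numbers: "grip": the opening, from -1 (shut) to 1 (fully open); "x", "y", "z": the shift along the tool's x, y, z each as a share of 100 cm, from -1 to 1; "twist": the turn about the tool's z as a share of 45 degrees, from -1 to 1. In form: [{"grip": .., "x": .., "y": .., "z": .., "twist": ..}, ...]. A call has 1 to 12 rows; each row is the pose to reach, as a shift and turn from the pose commanded when the call began, along the tool's axes at that moment; what a row does not reach only later rows make up. A row lasts 1/12 s, in which the tool goes at most 41.7 mm and 7.16 degrees, less where a joint would pass 70% of its speed; a pose out of reach is approached as far as the arm can. A call with a number of a shift or a turn outside -1 to 1 is refused whole. A call with a gripper value outside its range is refused whole. The fingers move at their own pace and stop on an object; the grip force is fixed at half the most. Time passes only in rows, so rows that repeat a pose let the fingers close. It gives the time, the measured TCP pose, the force, the opening and the grip force at its end, in the units of the state.
- ctrl.get_state(): the state, without advancing time (a new reading comes with each control period).
- ctrl.read_camera(name): name is "scene" or "top"; returns the picture (384x512x3 uint8, blue, green, red); there is no depth.
- ctrl.get_calibration(name): a dict with "camera_matrix" (3x3 intrinsics, pixels), "rvec" (rotation vector, rad) and "tvec" (3), from world to camera coordinates, as OpenCV has them. Camera axes: x right, y down, z forward; pixel columns grow to the right and rows downward; lengths in mm; the calibration is good to about 2 mm. A picture is of the moment at which its call begins. get_calibration takes no time and is no camera call.
- ctrl.hand_in(): hands the job in; it is judged then, once.
The state is a dict: "time": time; "qpos": joint angles; "qd": joint speeds; "joint_efforts": joint torques, N m; "eef_pos": TCP position; "tool_rot": TCP orientation; "contact_force": force on the tool from outside, world axes, zero at the start; "wrist_torque": the same for the moment, N m; "finger_gap": finger opening in mm; "finger_force": force on a finger pad.
Only numpy, scipy, OpenCV 4.12 (cv2) and the standard library are available. Lean on these libraries where they do the work, as an engineer would, in place of code of your own. Each camera call takes 0.05 s, during which the arm holds its last target. There are 200 camera calls.

## Working session

There is one attempt and no reset: what is moved stays moved. The work goes in short steps, Python scripts to look and compute and a tool call to move; the robot and the scene stay as the last step left them, time stands still between calls to the robot, and variables do not carry over. Pictures are saved under pics/ and viewed, at most 10 in all, crops included, and the job is handed in when it is done.

Besides the shell and the picture viewer there is one more tool, called after "Request:" by a JSON object that holds its "fn" and its "kwargs". jog_arm: Moves the arm, as the interface text tells. Its arguments: {"type":"object","properties":{"series":{"type":"array"}},"required":["series"]}

```bash
mkdir -p pics; python3 - <<'E'
from bench import ctrl
import cv2,numpy as np
for n in("top","scene"):
    im=ctrl.read_camera(n); cv2.imwrite(f"pics/{n}0.png",im); c=ctrl.get_calibration(n)
    R=cv2.Rodrigues(np.array(c["rvec"],float))[0]; print(n,np.round(c["camera_matrix"],1).tolist(),(-R.T@np.array(c["tvec"]).ravel()).round(),R.round(2).tolist())
s=ctrl.get_state();print(s)
E
```

```text
top [[475.8, 0.0, 259.2], [0.0, 475.8, 194.6], [0.0, 0.0, 1.0]] [512.  -9. 913.] [[-0.01, -1.0, 0.02], [-1.0, 0.01, -0.07], [0.07, -0.03, -1.0]]
scene [[348.1, 0.0, 251.3], [0.0, 348.1, 197.8], [0.0, 0.0, 1.0]] [1057.  180.  596.] [[-0.32, 0.95, -0.01], [0.66, 0.21, -0.72], [-0.68, -0.24, -0.69]]
{'time': 0.1, 'qpos': array([-1.33861954,  0.43513624,  0.02495572,  1.5739641 , -0.01161915,
        1.133989  , -0.07508036]), 'qd': array([ 0.00035479, -0.00213871,  0.00154456, -0.00166225,  0.0008816 ,
       -0.00164514,  0.00041645]), 'joint_efforts': array([ 2.52072095e-03, -6.71750093e+01,  1.02759182e+00, -3.16900992e+01,
        1.56746322e-02,  7.10491411e-03,  7.23421408e-05]), 'eef_pos': array([205.30090215, 590.11406415, 404.03091463]), 'tool_rot': array([-6.36636018e-05,  1.66628106e-01,  9.86019583e-01, -6.72866601e-04]), 'contact_force': array([ 0.13947885, -0.11482181, -0.29251291]), 'wrist_torque': array([-0.00419806, -0.00741549,  0.02417699]), 'finger_force': 0.0, 'finger_gap': 85.45273432444819}
```

View pics/top0.png

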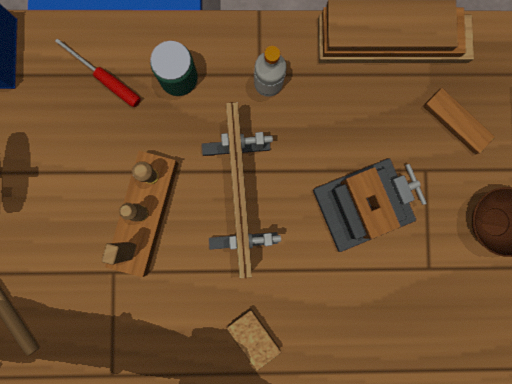

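View pics/scene0.png

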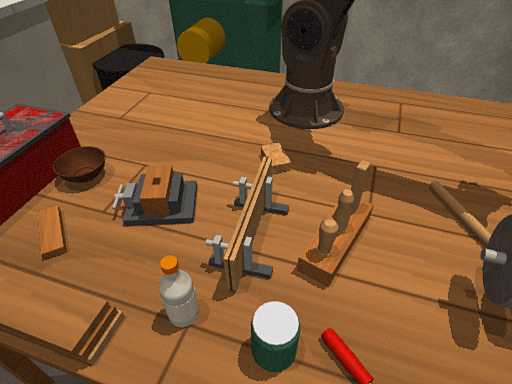

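The top view shows the block at left, with the square-topped handle at about (113,253) and the turned handles at (143,172) and (130,212). The panel runs along columns 230–248, and the vice's head eye is at about (374,202). I'll enlarge the handle and the eye.

```bash
python3 - <<'E'
import cv2,numpy as np
t=cv2.imread("pics/top0.png");s=cv2.imread("pics/scene0.png")
def c(im,x,y,w,h,k): return cv2.resize(im[y:y+h,x:x+w],None,fx=k,fy=k,interpolation=cv2.INTER_NEAREST)
a=np.hstack([c(t,95,235,40,30,10),c(t,355,187,40,30,10)])
b=np.hstack([c(s,345,155,40,30,10),c(s,138,160,40,30,10)])
cv2.imwrite("pics/z1.png",np.vstack([a,b]))
E
```

```text
(no output)
```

View pics/z1.png

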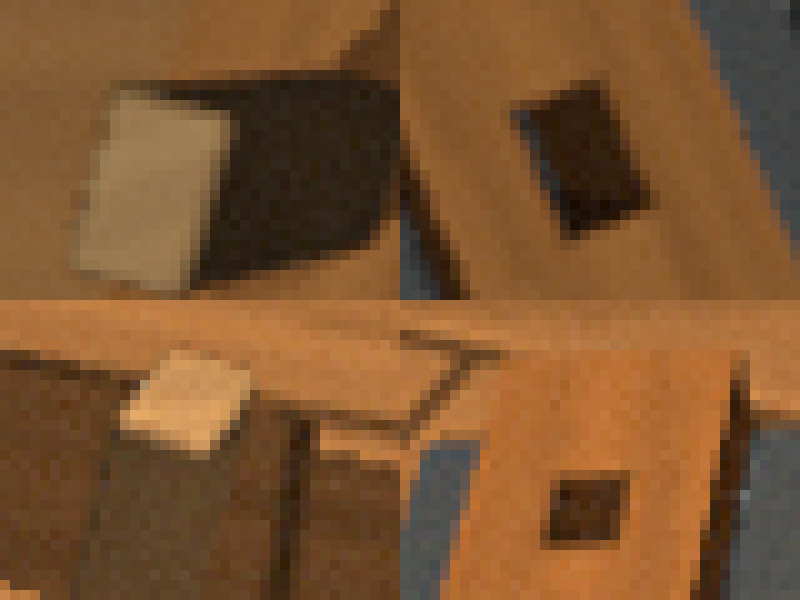

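The zoom gives clear corners for the handle's top face in both views, at top px ≈ (107,244), (118,246), (114,264), (103,261). The eye's corners are at top px ≈ (366,198), (375,195), (380,207), (373,211). Next I'll measure them with masks and rays.

```bash
cat > h.py <<'E'
import cv2,numpy as np
from bench import ctrl
def cal(n):
    c=ctrl.get_calibration(n); return np.array(c["camera_matrix"],float),cv2.Rodrigues(np.array(c["rvec"],float))[0],np.array(c["tvec"],float).ravel()
def ray(n,p):
    K,R,t=cal(n); d=R.T@np.linalg.inv(K)@np.array([p[0],p[1],1.]); return -R.T@t,d
def plane(n,p,z):
    o,d=ray(n,p); return o+d*(z-o[2])/d[2]
def two(p,q):
    (a,d),(b,e)=ray("top",p),ray("scene",q)
    s=np.linalg.lstsq(np.c_[d,-e],b-a,rcond=None)[0]; u,v=a+s[0]*d,b+s[1]*e
    return (u+v)/2,np.linalg.norm(u-v)
def rect(m,n,z,near,upx=8):
    """blob of mask nearest pixel -> corners on plane z, metric min-area rect"""
    k,l,st,ce=cv2.connectedComponentsWithStats(m.astype(np.uint8))
    i=l[near[1],near[0]]
    cs=max(cv2.findContours((l==i).astype(np.uint8),0,1)[0],key=cv2.contourArea).reshape(-1,2)
    P=np.array([plane(n,c,z)[:2] for c in cs],np.float32)
    return ce[i],cv2.minAreaRect(P),st[i]
E
python3 - <<'E'
from h import *
t=cv2.imread("pics/top0.png");s=cv2.imread("pics/scene0.png");k=10
def sub(im,x,y,w,h):
    return cv2.resize(im[y:y+h,x:x+w],None,fx=k,fy=k,interpolation=cv2.INTER_CUBIC)
rois={"th":(t,"top",95,235,40,30,170),"te":(t,"top",355,187,40,30,78),"sh":(s,"scene",345,155,40,30,170),"se":(s,"scene",138,160,40,30,78)}
seed={"th":(155,190),"te":(580,160),"sh":(190,100),"se":(590,210)}
C={}
for key,(im,n,x,y,w,h,z) in rois.items():
    u=sub(im,x,y,w,h).astype(int); sx,sy=seed[key]; sx%=400
    col=u[sy-10:sy+10,sx-10:sx+10].reshape(-1,3).mean(0)
    g=u.max(2); 
    if key[1]=="e": m=g<{"te":72,"se":100}[key]
    else: m=np.abs(u-col).sum(2)<{"th":70,"sh":75}[key]
    m=cv2.morphologyEx(m.astype(np.uint8),cv2.MORPH_OPEN,np.ones((15,15)))
    _,l=cv2.connectedComponents(m); b=(l==l[sy,sx]).astype(np.uint8)
    cs=max(cv2.findContours(b,0,1)[0],key=cv2.contourArea).reshape(-1,2)
    P=np.array([plane(n,(x+(c[0]+.5)/k-.5,y+(c[1]+.5)/k-.5),z)[:2] for c in cs],np.float32)
    M=cv2.moments(b,True); cx,cy=M["m10"]/M["m00"],M["m01"]/M["m00"]
    C[key]=(x+(cx+.5)/k-.5,y+(cy+.5)/k-.5)
    r=cv2.minAreaRect(P); print(key,np.round(col),np.round(C[key],2),"centroid",plane(n,C[key],z).round(1),"rect",np.round(r[0],1),np.round(r[1],1),round(r[2],1))
print("tri handle",two(C["th"],C["sh"])); print("tri eye",two(C["te"],C["se"]))
# head top edges and handle from hand-read corners
for nm,z,cs in(("h",170,[(106.3,243.3),(117.9,246.3),(113.5,263.7),(102.0,261.0)]),("e",78,[(365.7,197.3),(374.8,194.7),(379.7,206.5),(371.8,210.5)]),):
    P=np.array([plane("top",c,z)[:2] for c in cs]);print(nm,P.mean(0).round(1),[(np.linalg.norm(P[i]-P[i-1]).round(1),np.degrees(np.arctan2(*(P[i]-P[i-1])[::-1])).round(1)) for i in range(4)])
# turned handle tops
print("ta/tb",plane("top",(143,172),150).round(),plane("top",(130,212),140).round())
print("block corners",[plane("top",c,45)[:2].round() for c in((150,152),(177,160),(143,275),(117,268))])
print("panel",[plane("top",c,109)[:2].round() for c in((233,103),(245,277))])
print("head",[plane("top",c,78)[:2].round() for c in((348,178),(374,167),(402,230),(372,240))])
E
```

```text
th [ 77. 117. 149.] [105.99 255.27] centroid [476.1 208.7 170. ] rect [477.7 209.3] [34.1 31.2] 89.4
te [14. 28. 48.] [372.75 202.6 ] centroid [ 559.6 -231.1   78. ] rect [ 559.8 -231.1] [24.  16.2] 22.4
sh [ 93. 149. 207.] [363.42 164.43] centroid [478.1 207.3 170. ] rect [477.4 207.4] [18.1 30.5] 75.5
se [19. 46. 77.] [156.02 180.68] centroid [ 558.8 -229.    78. ] rect [ 558.6 -229. ] [21.6 15.8] 23.2
tri handle (array([476.17157866, 208.17440772, 168.95848218]), np.float64(1.690714584944226))
tri eye (array([ 559.11766368, -230.07853897,   78.09973173]), np.float64(2.1129811007794084))
h [478.6 202.8] [(np.float64(27.7), np.float64(-12.8)), (np.float64(18.5), np.float64(-105.0)), (np.float64(27.3), np.float64(166.5)), (np.float64(18.1), np.float64(76.3))]
e [ 560.2 -231.5] [(np.float64(25.6), np.float64(23.6)), (np.float64(16.9), np.float64(-74.6)), (np.float64(22.5), np.float64(-158.7)), (np.float64(15.9), np.float64(116.1))]
ta/tb [607. 158. 150.] [544. 180. 140.]
block corners [array([657., 168.]), array([642., 119.]), array([434., 179.]), array([447., 225.])]
panel [array([731.,  14.]), array([435.,  -5.])]
head [array([ 604., -188.]), array([ 623., -235.]), array([ 511., -282.]), array([ 494., -228.])]
```

The measurements agree with each other and with the block's right edge. The handle's top centre is at (479, 204), with its x axis at −14.5°. The eye is at (559.5, −230), with its x axis at about +22.5°. I'll move above the handle, keeping the current height.

Request:
{"fn": "jog_arm", "kwargs": {"series": [{"grip": 1,"x": -0.03,"y": -0.02,"z": 0,"twist": -0.1},{"grip": 1,"x": -0.06,"y": -0.043,"z": 0,"twist": -0.1},{"grip": 1,"x": -0.1,"y": -0.07,"z": 0,"twist": -0.1},{"grip": 1,"x": -0.13,"y": -0.093,"z": 0,"twist": -0.1},{"grip": 1,"x": -0.16,"y": -0.115,"z": 0,"twist": -0.1},{"grip": 1,"x": -0.2,"y": -0.143,"z": 0,"twist": -0.1},{"grip": 1,"x": -0.23,"y": -0.164,"z": 0,"twist": -0.1},{"grip": 1,"x": -0.26,"y": -0.186,"z": 0,"twist": -0.1},{"grip": 1,"x": -0.29,"y": -0.207,"z": 0,"twist": -0.1},{"grip": 1,"x": -0.32,"y": -0.228,"z": 0,"twist": -0.1},{"grip": 1,"x": -0.35,"y": -0.25,"z": 0,"twist": -0.1},{"grip": 1,"x": -0.385,"y": -0.275,"z": 0,"twist": -0.104}]}}

```text
time: 1.1
eef_pos: [478.0, 204.1, 404.6]
tool_rot: [-0.0, 0.126, 0.992, 0.0]
contact_force: [0.6, 0.1, -0.0]
finger_gap: 85.6
finger_force: 0.0
```

```bash
python3 - <<'E'
from h import *
s=ctrl.read_camera("scene");cv2.imwrite("pics/s1.png",s)
cv2.imwrite("pics/s1z.png",cv2.resize(s[80:260,290:440],None,fx=3.3,fy=3.3,interpolation=cv2.INTER_CUBIC))
st=ctrl.get_state();print(st["eef_pos"],st["tool_rot"],st["contact_force"])
E
```

```text
[482.85257986 195.56104278 404.89380648] [ 0.00168619  0.13051186  0.99144372 -0.00177749] [ 5.40497201 -7.64644855  0.3084451 ]
```

View pics/s1z.png

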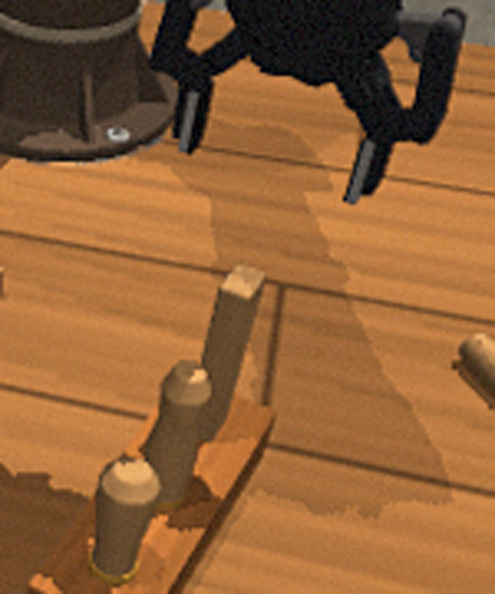

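The scene view shows the fingers straddling the handle, with tips at zoom (185,150) and (350,200) and the handle top at (242,280). The arm was still settling when this was taken. I'll descend gently and check before closing.

Request:
{"fn": "jog_arm", "kwargs": {"series": [{"grip": 1,"x": 0,"y": 0,"z": 0,"twist": 0},{"grip": 1,"x": 0,"y": 0,"z": 0,"twist": 0},{"grip": 1,"x": 0,"y": 0,"z": 0,"twist": 0},{"grip": 1,"x": 0,"y": 0,"z": 0.015,"twist": 0},{"grip": 1,"x": 0,"y": 0,"z": 0.035,"twist": 0},{"grip": 1,"x": 0,"y": 0,"z": 0.055,"twist": 0},{"grip": 1,"x": 0,"y": 0,"z": 0.075,"twist": 0},{"grip": 1,"x": 0,"y": 0,"z": 0.09,"twist": 0},{"grip": 1,"x": 0,"y": 0,"z": 0.098,"twist": 0},{"grip": 1,"x": 0,"y": 0,"z": 0.1,"twist": 0},{"grip": 1,"x": 0,"y": 0,"z": 0.1,"twist": 0},{"grip": 1,"x": 0,"y": 0,"z": 0.1,"twist": 0}]}}

```text
time: 2.15
eef_pos: [477.9, 205.7, 305.4]
tool_rot: [0.0, 0.126, 0.992, 0.0]
contact_force: [0.2, -0.3, 0.5]
finger_gap: 85.3
finger_force: 0.0
```

```bash
python3 - <<'E'
from h import *
s=ctrl.read_camera("scene");cv2.imwrite("pics/s2.png",s)
t=ctrl.read_camera("top");cv2.imwrite("pics/t2.png",t)
cv2.imwrite("pics/z2.png",np.hstack([cv2.resize(i,(400,480),interpolation=cv2.INTER_CUBIC) for i in(s[115:235,315:415],t[190:310,60:160])]))
st=ctrl.get_state();print(st["eef_pos"],st["tool_rot"],st["contact_force"])
E
```

```text
[478.12243943 205.50204184 305.69271521] [6.91596110e-04 1.26093452e-01 9.92017959e-01 5.76191494e-04] [ 0.66949744 -0.74471169 -0.58814809]
```

View pics/z2.png

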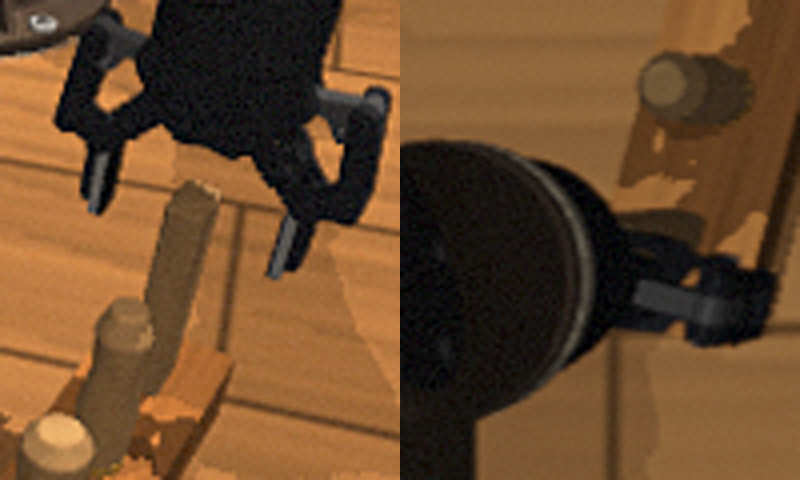

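The pads straddle the handle evenly: the pad tips are at zoom (100,210) and (275,275), the midpoint is about 188, and the handle's centre is about 186. Closing now.

Request:
{"fn": "jog_arm", "kwargs": {"series": [{"grip": -1,"x": 0,"y": 0,"z": 0,"twist": 0},{"grip": -1,"x": 0,"y": 0,"z": 0,"twist": 0},{"grip": -1,"x": 0,"y": 0,"z": 0,"twist": 0},{"grip": -1,"x": 0,"y": 0,"z": 0,"twist": 0},{"grip": -1,"x": 0,"y": 0,"z": 0,"twist": 0},{"grip": -1,"x": 0,"y": 0,"z": 0,"twist": 0},{"grip": -1,"x": 0,"y": 0,"z": 0,"twist": 0},{"grip": -1,"x": 0,"y": 0,"z": 0,"twist": 0},{"grip": -1,"x": 0,"y": 0,"z": 0,"twist": 0},{"grip": -1,"x": 0,"y": 0,"z": 0,"twist": 0},{"grip": -1,"x": 0,"y": 0,"z": 0,"twist": 0},{"grip": -1,"x": 0,"y": 0,"z": 0,"twist": 0}]}}

```text
time: 3.25
eef_pos: [477.9, 205.2, 304.9]
tool_rot: [0.0, 0.126, 0.992, 0.0]
contact_force: [-1.9, -0.5, 5.0]
finger_gap: 19.4
finger_force: 58.7
```

Gripped at a 19.4 mm gap with almost no side load, so I'll lift straight up 135 mm.

Request:
{"fn": "jog_arm", "kwargs": {"series": [{"grip": -1,"x": 0,"y": 0,"z": -0.005,"twist": 0},{"grip": -1,"x": 0,"y": 0,"z": -0.015,"twist": 0},{"grip": -1,"x": 0,"y": 0,"z": -0.03,"twist": 0},{"grip": -1,"x": 0,"y": 0,"z": -0.045,"twist": 0},{"grip": -1,"x": 0,"y": 0,"z": -0.06,"twist": 0},{"grip": -1,"x": 0,"y": 0,"z": -0.075,"twist": 0},{"grip": -1,"x": 0,"y": 0,"z": -0.09,"twist": 0},{"grip": -1,"x": 0,"y": 0,"z": -0.105,"twist": 0},{"grip": -1,"x": 0,"y": 0,"z": -0.12,"twist": 0},{"grip": -1,"x": 0,"y": 0,"z": -0.13,"twist": 0},{"grip": -1,"x": 0,"y": 0,"z": -0.135,"twist": 0},{"grip": -1,"x": 0,"y": 0,"z": -0.135,"twist": 0}]}}

```text
time: 4.25
eef_pos: [478.0, 205.2, 440.9]
tool_rot: [0.001, 0.126, 0.992, 0.001]
contact_force: [0.3, 0.9, -1.2]
finger_gap: 19.4
finger_force: 58.5
```

```bash
python3 - <<'E'
from h import *
s=ctrl.read_camera("scene");cv2.imwrite("pics/s3.png",s)
t=ctrl.read_camera("top");cv2.imwrite("pics/t3.png",t)
cv2.imwrite("pics/z3.png",np.hstack([cv2.resize(i,(400,480),interpolation=cv2.INTER_CUBIC) for i in(s[75:255,295:445],t[190:310,60:160])]))
st=ctrl.get_state();print(st["eef_pos"],st["tool_rot"],st["contact_force"],st["finger_gap"])
E
```

```text
[477.62649432 205.07351469 439.24365321] [-2.70749839e-04  1.26235564e-01  9.92000242e-01 -1.67285983e-04] [-0.21469955 -0.34156292 -0.56899161] 19.482905292185052
```

View pics/z3.png

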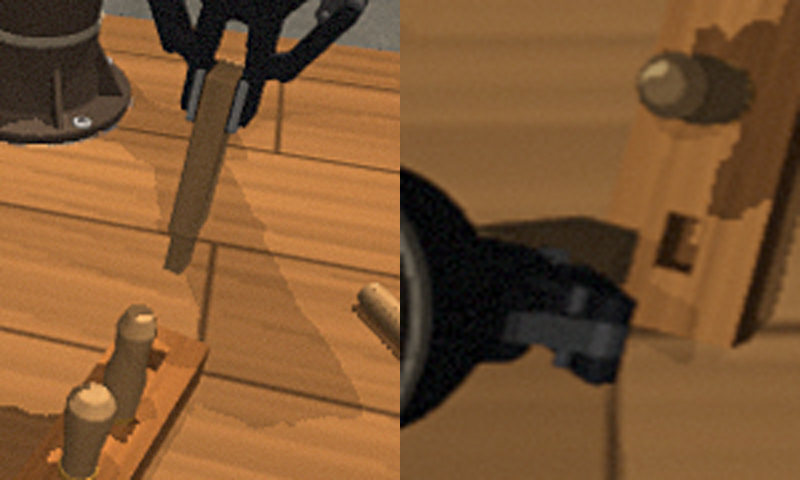

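The handle is out and hanging upright, with its foot at zoom (175,268), well above the empty slot at top px ≈ (130,251). Both turned handles are still standing. I'll cross the panel in two smooth calls.

Request:
{"fn": "jog_arm", "kwargs": {"series": [{"grip": -1,"x": -0.004,"y": -0.008,"z": 0,"twist": 0},{"grip": -1,"x": -0.01,"y": -0.02,"z": 0,"twist": 0},{"grip": -1,"x": -0.018,"y": -0.038,"z": 0,"twist": 0},{"grip": -1,"x": -0.028,"y": -0.06,"z": 0,"twist": 0},{"grip": -1,"x": -0.038,"y": -0.08,"z": 0,"twist": 0},{"grip": -1,"x": -0.049,"y": -0.104,"z": 0,"twist": 0},{"grip": -1,"x": -0.06,"y": -0.128,"z": 0,"twist": 0},{"grip": -1,"x": -0.071,"y": -0.152,"z": 0,"twist": 0},{"grip": -1,"x": -0.082,"y": -0.175,"z": 0,"twist": 0},{"grip": -1,"x": -0.093,"y": -0.198,"z": 0,"twist": 0},{"grip": -1,"x": -0.103,"y": -0.22,"z": 0,"twist": 0},{"grip": -1,"x": -0.113,"y": -0.24,"z": 0,"twist": 0}]}}

```text
time: 5.35
eef_pos: [526.7, -57.9, 438.9]
tool_rot: [-0.001, 0.127, 0.992, -0.0]
contact_force: [-0.4, -0.2, -0.9]
finger_gap: 19.6
finger_force: 58.5
```

Request:
{"fn": "jog_arm", "kwargs": {"series": [{"grip": -1,"x": -0.01,"y": -0.021,"z": 0,"twist": -0.06},{"grip": -1,"x": -0.02,"y": -0.042,"z": 0,"twist": -0.14},{"grip": -1,"x": -0.03,"y": -0.063,"z": 0,"twist": -0.23},{"grip": -1,"x": -0.04,"y": -0.084,"z": 0,"twist": -0.33},{"grip": -1,"x": -0.049,"y": -0.103,"z": 0,"twist": -0.43},{"grip": -1,"x": -0.057,"y": -0.121,"z": 0,"twist": -0.53},{"grip": -1,"x": -0.064,"y": -0.136,"z": 0,"twist": -0.63},{"grip": -1,"x": -0.069,"y": -0.148,"z": 0,"twist": -0.71},{"grip": -1,"x": -0.073,"y": -0.156,"z": 0,"twist": -0.77},{"grip": -1,"x": -0.075,"y": -0.161,"z": 0,"twist": -0.81},{"grip": -1,"x": -0.075,"y": -0.161,"z": 0,"twist": -0.822},{"grip": -1,"x": -0.075,"y": -0.161,"z": 0,"twist": -0.822}]}}

```text
time: 6.35
eef_pos: [558.9, -230.8, 438.9]
tool_rot: [-0.001, -0.194, 0.981, 0.0]
contact_force: [0.3, 0.6, -0.7]
finger_gap: 19.4
finger_force: 58.5
```

```bash
python3 - <<'E'
from h import *
from scipy.spatial.transform import Rotation as Ro
s=ctrl.read_camera("scene");cv2.imwrite("pics/s4.png",s)
t=ctrl.read_camera("top");cv2.imwrite("pics/t4.png",t)
cv2.imwrite("pics/z4.png",np.hstack([cv2.resize(i,(400,480),interpolation=cv2.INTER_CUBIC) for i in(s[95:215,115:215],t[140:260,320:420])]))
st=ctrl.get_state();print(st["eef_pos"],st["tool_rot"],st["contact_force"],st["finger_gap"],st["time"])
q=st["tool_rot"];print(Ro.from_quat([*q[1:],q[0]]).as_matrix().round(4))
for p in((130,250.7),):print(plane("top",p,45))
E
```

```text
[ 559.21636406 -229.83790456  439.23271059] [-3.58277278e-04 -1.94619583e-01  9.80878675e-01  3.39471914e-04] [ 0.05685823  0.5002933  -0.26982882] 19.41989444533264 6.45
[[-9.242e-01 -3.818e-01 -8.000e-04]
 [-3.818e-01  9.242e-01  5.000e-04]
 [ 6.000e-04  8.000e-04 -1.000e+00]]
[477.71955967 202.57076611  45.        ]
```

View pics/z4.png

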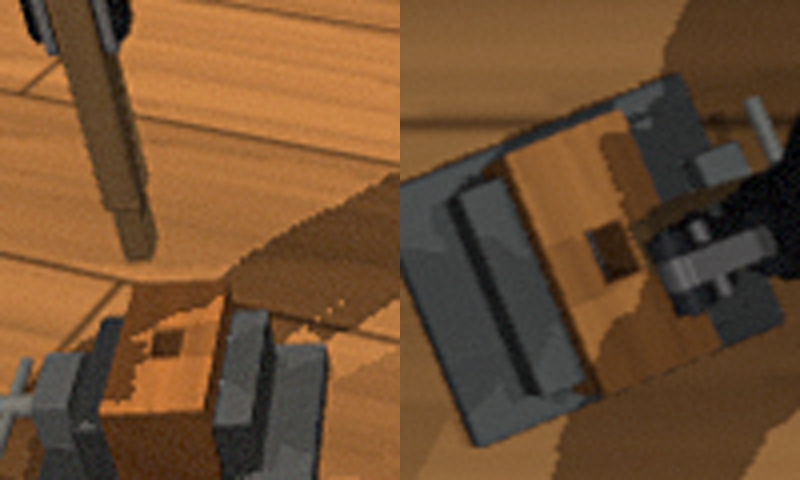

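The handle is past the panel and hangs above the head. In the scene crop the tenon foot is at zoom (138,258) and the eye at (167,343); in the top view the eye is clear at zoom (613,252). The slot check puts the per-camera bias at about ±2 mm in y, cancelling in the mean. I'll lower 46 mm, then measure again.

Request:
{"fn": "jog_arm", "kwargs": {"series": [{"grip": -1,"x": 0,"y": 0,"z": 0.003,"twist": 0},{"grip": -1,"x": 0,"y": 0,"z": 0.008,"twist": 0},{"grip": -1,"x": 0,"y": 0,"z": 0.014,"twist": 0},{"grip": -1,"x": 0,"y": 0,"z": 0.021,"twist": 0},{"grip": -1,"x": 0,"y": 0,"z": 0.028,"twist": 0},{"grip": -1,"x": 0,"y": 0,"z": 0.034,"twist": 0},{"grip": -1,"x": 0,"y": 0,"z": 0.039,"twist": 0},{"grip": -1,"x": 0,"y": 0,"z": 0.043,"twist": 0},{"grip": -1,"x": 0,"y": 0,"z": 0.045,"twist": 0},{"grip": -1,"x": 0,"y": 0,"z": 0.046,"twist": 0},{"grip": -1,"x": 0,"y": 0,"z": 0.046,"twist": 0},{"grip": -1,"x": 0,"y": 0,"z": 0.046,"twist": 0}]}}

```text
time: 7.45
eef_pos: [559.5, -230.2, 394.0]
tool_rot: [0.0, -0.195, 0.981, -0.0]
contact_force: [-0.4, 0.1, -1.7]
finger_gap: 19.6
finger_force: 58.5
```

```bash
python3 - <<'E'
from h import *
s=np.mean([ctrl.read_camera("scene").astype(float) for _ in range(5)],0).astype(np.uint8);cv2.imwrite("pics/s5.png",s)
t=ctrl.read_camera("top");cv2.imwrite("pics/t5.png",t)
st=ctrl.get_state();print(st["eef_pos"],st["tool_rot"],st["contact_force"],st["finger_gap"],st["time"])
cv2.imwrite("pics/z5.png",cv2.resize(s[130:190,125:200],None,fx=10,fy=10,interpolation=cv2.INTER_CUBIC))
K,R,T=cal("scene");f=st["eef_pos"]-[0,0,295];a=np.radians(22.5)
for nm,c,w,h in(("foot",f,22,14),("shoulder",f+[0,0,35],30,20),("eye",np.array([559.1,-230.1,78]),25,17)):
    P=np.array([c+[u*w/2*np.cos(a)-v*h/2*np.sin(a),u*w/2*np.sin(a)+v*h/2*np.cos(a),0] for u,v in((0,0),(1,1),(1,-1),(-1,-1),(-1,1))])
    p=cv2.projectPoints(P,cv2.Rodrigues(R)[0],T,K,None)[0].reshape(-1,2);print(nm,((p-[125,130]+.5)*10).round(0).tolist())
E
```

```text
[ 559.42954079 -230.16499108  393.87046342] [ 1.42296199e-04 -1.94968968e-01  9.80809400e-01 -3.88351544e-05] [-0.27900168  0.14125613 -0.70774324] 19.24098168866113 7.75
foot [[291.0, 442.0], [315.0, 472.0], [252.0, 475.0], [266.0, 413.0], [328.0, 410.0]]
shoulder [[257.0, 318.0], [294.0, 359.0], [200.0, 363.0], [221.0, 279.0], [313.0, 274.0]]
eye [[311.0, 512.0], [341.0, 546.0], [265.0, 550.0], [281.0, 478.0], [355.0, 475.0]]
```

View pics/z5.png

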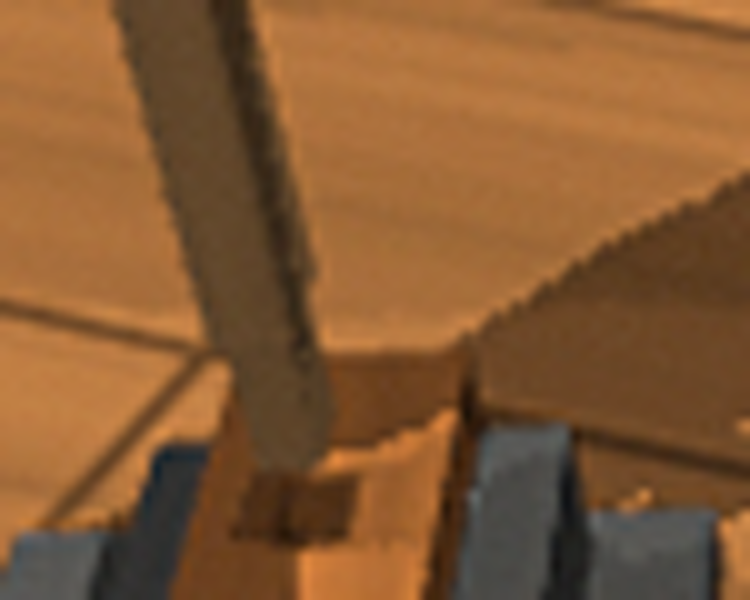

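The scene crop shows the tenon foot's front edge at about zoom (256,469)–(317,466), about where it was predicted. The eye's front edge lies below it at about y 543. I'll fit the handle's edges to check lean and offset.

```bash
python3 - <<'E'
from h import *
s=cv2.imread("pics/s5.png");k=10
u=cv2.resize(s[90:190,125:200],None,fx=k,fy=k,interpolation=cv2.INTER_CUBIC)
hsv=cv2.cvtColor(u,cv2.COLOR_BGR2HSV)
for y,x in((600,180),(700,230),(840,280),(600,240),(600,400),(850,370),(850,240),(800,400)):print((x,y),hsv[y,x],end=" ")
K,R,T=cal("scene");rv=cv2.Rodrigues(R)[0];f=np.array([559.43,-230.16,98.87]);a=np.radians(22.5)
def pj(u_,v,w,h,z):
    P=f+[u_*w/2*np.cos(a)-v*h/2*np.sin(a),u_*w/2*np.sin(a)+v*h/2*np.cos(a),z]
    return (cv2.projectPoints(P[None],rv,T,K,None)[0].ravel()-[125,90]+.5)*k
g=cv2.GaussianBlur(u,(0,0),4).astype(float)
def edge(p0,p1,n=25,r=40):
    """signed offsets of max colour gradient along the normal of predicted edge p0-p1"""
    d=(p1-p0)/np.linalg.norm(p1-p0);nn=np.array([-d[1],d[0]]);o=[]
    for q in np.linspace(.1,.9,n):
        c=p0+q*(p1-p0);tt=np.arange(-r,r+1)
        xy=(c+tt[:,None]*nn).astype(np.float32)
        v=np.stack([cv2.remap(g[:,:,i].astype(np.float32),xy[:,:1],xy[:,1:],1).ravel() for i in range(3)],1)
        G=np.linalg.norm(v[6:]-v[:-6],axis=1);o.append(tt[3+G.argmax()])
    o=np.array(o);return nn.round(2),o[:3],np.median(o[:8]),np.median(o),np.median(o[-8:])
print()
print("bar left ",edge(pj(1,-1,30,20,130),pj(1,-1,30,20,35)))
print("bar right",edge(pj(-1,1,30,20,130),pj(-1,1,30,20,35)))
print("bar mid  ",edge(pj(1,1,30,20,130),pj(1,1,30,20,35),r=20))
print("ten left ",edge(pj(1,-1,22,14,28),pj(1,-1,22,14,0)))
print("ten right",edge(pj(-1,1,22,14,22),pj(-1,1,22,14,0)))
print("ten foot ",edge(pj(1,-1,22,14,0),pj(1,1,22,14,0)))
print("should.  ",edge(pj(1,-1,30,20,35),pj(1,1,30,20,35)))
E
```

```text
(180, 600) [ 15 136  88] (230, 700) [ 16 142  97] (280, 840) [ 16 144  92] (240, 600) [ 15 145  97] (400, 600) [ 14 166 164] (370, 850) [ 14 179 145] (240, 850) [ 13 188 110] (400, 800) [ 13 180 106] 
bar left  (array([-0.96,  0.28]), array([-13, -15, -14]), np.float64(-14.0), np.float64(-13.0), np.float64(-13.5))
bar right (array([-0.97,  0.25]), array([ -5, -37,  22]), np.float64(-5.0), np.float64(-4.0), np.float64(-4.0))
bar mid   (array([-0.97,  0.25]), array([-5, -7, -8]), np.float64(-7.0), np.float64(-6.0), np.float64(-5.0))
ten left  (array([-0.96,  0.27]), array([-2, -1,  0]), np.float64(3.0), np.float64(17.0), np.float64(37.0))
ten right (array([-0.97,  0.25]), array([-6, -6, -7]), np.float64(-7.5), np.float64(-8.0), np.float64(-8.0))
ten foot  (array([0.05, 1.  ]), array([-1, -5, -3]), np.float64(-4.0), np.float64(-1.0), np.float64(5.5))
should.   (array([0.05, 1.  ]), array([0, 1, 0]), np.float64(1.0), np.float64(-12.0), np.float64(-24.5))
```

```bash
cat > e.py <<'E'
from h import *
k=10
def fit(n,f,img,c,deg,w,h,r=25):
    """median offset (world mm, in rect axes) of the 4 edges of a rectangle at c from image gradient"""
    K,R,T=cal(n);rv=cv2.Rodrigues(R)[0];a=np.radians(deg);ex=np.array([np.cos(a),np.sin(a),0]);ey=np.array([-np.sin(a),np.cos(a),0]);c=np.array(c,float)
    g=cv2.GaussianBlur(img,(0,0),.6).astype(np.float32); out={}
    for nm,e,t,hw,ht in(("+x",ex,ey,w/2,h/2),("-x",-ex,ey,w/2,h/2),("+y",ey,ex,h/2,w/2),("-y",-ey,ex,h/2,w/2)):
        o=[]
        for q in np.linspace(-.6,.6,13):
            tt=np.arange(-5,5.01,.1);P=c+e*(hw+tt[:,None])+t*q*ht
            xy=cv2.projectPoints(P,rv,T,K,None)[0].reshape(-1,2).astype(np.float32)
            v=np.stack([cv2.remap(g[:,:,i],xy[:,:1],xy[:,1:],cv2.INTER_CUBIC).ravel() for i in range(3)],1).sum(1)
            G=np.abs(v[10:]-v[:-10]);o.append((tt[5+G.argmax()],q*ht))
        o=np.array(o);out[nm]=(round(float(np.median(o[:,0])),1),round(float(o[:,0].std()),1),round(float(np.degrees(np.polyfit(o[:,1],o[:,0],1)[0])),0))
    dx=(out["+x"][0]-out["-x"][0])/2;dy=(out["+y"][0]-out["-y"][0])/2
    print(f,n,out,"centre",(c+dx*ex+dy*ey).round(1))
E
python3 - <<'E'
from e import *
t0,s0,t3=[cv2.imread(f"pics/{x}.png") for x in("top0","scene0","t3")]
fit("top","eye",t0,(559.6,-231.1,78),22.5,25,17)
fit("scene","eye",s0,(558.8,-229,78),22.5,25,17)
fit("top","head",t0,(559.6,-231.1,78),22.5,115,56)
fit("scene","head",s0,(558.8,-229,78),22.5,115,56)
fit("top","slot",t3,(477.7,202.6,45),-14.5,25,17)
fit("top","handle",t0,(478.6,202.8,170),-14.5,30,20)
fit("scene","handle",s0,(477.4,207.4,170),-14.5,30,20)
E
```

```text
eye top {'+x': (0.2, 0.4, -1.0), '-x': (-0.3, 0.4, -1.0), '+y': (-0.3, 0.5, -2.0), '-y': (0.2, 0.5, -1.0)} centre [ 559.9 -231.2   78. ]
eye scene {'+x': (-0.8, 0.4, 4.0), '-x': (0.5, 0.1, -2.0), '+y': (0.2, 0.5, -3.0), '-y': (-0.0, 0.4, 2.0)} centre [ 558.2 -229.2   78. ]
head top {'+x': (0.5, 0.4, 1.0), '-x': (0.9, 1.4, -4.0), '+y': (0.2, 0.6, -1.0), '-y': (0.9, 0.5, 1.0)} centre [ 559.5 -231.5   78. ]
head scene {'+x': (-0.9, 0.8, -0.0), '-x': (0.2, 1.5, -2.0), '+y': (0.1, 0.4, -1.0), '-y': (0.4, 0.6, 1.0)} centre [ 558.3 -229.3   78. ]
slot top {'+x': (0.8, 0.2, -2.0), '-x': (-0.3, 0.3, 0.0), '+y': (1.1, 0.3, -1.0), '-y': (-1.1, 1.8, -18.0)} centre [478.5 203.5  45. ]
handle top {'+x': (-1.4, 0.4, -3.0), '-x': (-1.0, 0.2, -1.0), '+y': (-0.9, 0.3, 1.0), '-y': (-1.0, 0.3, 0.0)} centre [478.4 202.9 170. ]
handle scene {'+x': (0.7, 1.0, 1.0), '-x': (-1.5, 0.4, 4.0), '+y': (-0.8, 0.4, 1.0), '-y': (-0.8, 0.6, 3.0)} centre [478.5 207.1 170. ]
```

Both views agree: averaged over the two cameras, the handle sits within about 1 mm of the eye centre with no measurable lean. I'll make one small trim and lower the last 6 mm.

Request:
{"fn": "jog_arm", "kwargs": {"series": [{"grip": -1,"x": 0.0005,"y": 0,"z": 0.001,"twist": 0.012},{"grip": -1,"x": 0.0009,"y": -0.0003,"z": 0.003,"twist": 0.012},{"grip": -1,"x": 0.0009,"y": -0.0003,"z": 0.005,"twist": 0.012},{"grip": -1,"x": 0.0009,"y": -0.0003,"z": 0.006,"twist": 0.012},{"grip": -1,"x": 0.0009,"y": -0.0003,"z": 0.0063,"twist": 0.012},{"grip": -1,"x": 0.0009,"y": -0.0003,"z": 0.0063,"twist": 0.012},{"grip": -1,"x": 0.0009,"y": -0.0003,"z": 0.0063,"twist": 0.012},{"grip": -1,"x": 0.0009,"y": -0.0003,"z": 0.0063,"twist": 0.012},{"grip": -1,"x": 0.0009,"y": -0.0003,"z": 0.0063,"twist": 0.012},{"grip": -1,"x": 0.0009,"y": -0.0003,"z": 0.0063,"twist": 0.012},{"grip": -1,"x": 0.0009,"y": -0.0003,"z": 0.0063,"twist": 0.012},{"grip": -1,"x": 0.0009,"y": -0.0003,"z": 0.0063,"twist": 0.012}]}}

```text
time: 8.75
eef_pos: [558.7, -230.8, 387.4]
tool_rot: [0.0, -0.19, 0.982, 0.0]
contact_force: [-0.2, -0.2, -1.2]
finger_gap: 19.3
finger_force: 58.5
```

```bash
python3 - <<'E'
from h import *
s=ctrl.read_camera("scene");t=ctrl.read_camera("top")
cv2.imwrite("pics/z6.png",np.hstack([cv2.resize(i,(400,480),interpolation=cv2.INTER_CUBIC) for i in(s[115:205,115:190],t[125:305,90:240])]))
st=ctrl.get_state();print(st["eef_pos"],st["tool_rot"],st["contact_force"],st["finger_gap"],st["time"],abs(st["qd"]).max())
E
```

```text
[ 558.69525495 -230.76018671  387.41028279] [ 1.57012902e-05 -1.90372830e-01  9.81711865e-01  1.76616591e-05] [-0.54034212  0.61312479 -0.38561315] 19.30158883531509 8.85 0.001948363949553379
```

View pics/z6.png

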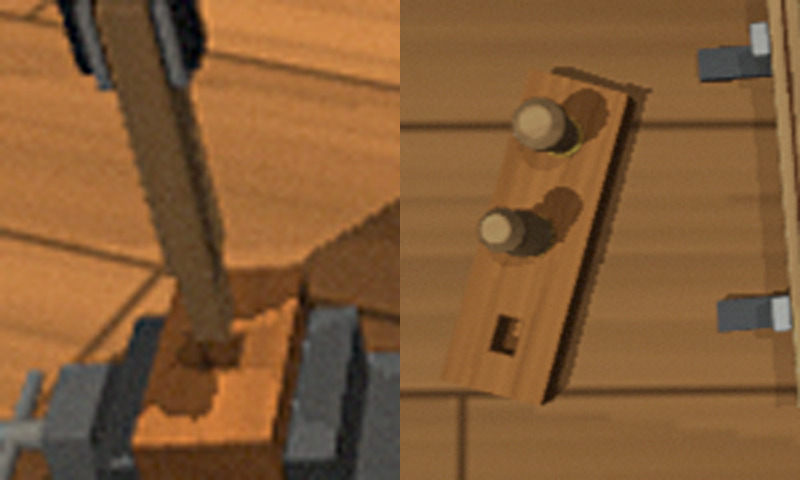

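The tenon hovers upright over the eye, with the foot at zoom (210,340) and the eye just below it. Both turned handles still stand in the block at (540,125) and (500,230), and the handle's slot is empty at (507,336). The arm is still, so I'll hand in.

```bash
python3 -c "
from bench import ctrl
print(ctrl.hand_in())"
```

```text
the job is handed in; nothing more can be done
None
```

I handed the job in with the handle held still and upright, its tenon within about 1 mm of the eye's centre by my camera measurements, turned to fit and hovering about 15 mm above it; the turned handles still stand in the block, and I saw no sign of contact with the panel, clamps, head or vice.

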